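# Lock the medicines away for the night

## Robot

A 7-joint arm with a two-finger parallel gripper is mounted at the origin on the work surface. World frame = base frame: x ahead of the robot, y to its left, z up, the work surface at z = 0. Lengths are in m, angles in rad, forces in N, time in s.
With the tool pointing down it reaches from about 0.375 to 0.925 m from the base axis. Payload 3.1 kg.
Tool frame: the origin (TCP) lies between the finger pads, 19 mm behind the fingertips; this is the grasp point; z points along the fingers, y is the line along which they close (so a half turn about z gives the same grasp; the last joint's range is limited). The gripper opens to 85 mm and grips with 20 to 120 N. Pads are 22 mm wide; open, the fingers measure 114 mm over their backs; the gripper's body (76 mm by 85 mm) begins 54 mm behind the grasp point. The pads swing forward as they close: fully open they stand 13 mm farther back than shut.
Start: joints at [-1.367, 0.383, 0.044, 1.598, -0.018, 1.161, -0.05], TCP at [0.193, 0.621, 0.25] pointing down, gripper open.
Joint ranges: [-2.61, 2.61], [-0.41, 2.15], [-1.48, 1.57], [0, 2.5], [-1.57, 4.71], [0.05, 1.97], [-2.85, 2.85]. Speed limits (rad/s): [2.79, 2.79, 3.14, 3.14, 3.14, 3.14, 3.14].

## Interface

Orientations are given as a unit quaternion [x, y, z, w].
In Python, from bench import move_ptp, movel, move_j, move_gripper, pause, inverse_kinematics, read_camera, camera_params, MotionError, sign_off, look_for, tip_of, read_time_s, read_qpos, read_joint_vel, read_effort, read_eef_pos, read_tcp_rot, read_ft_force, read_ft_torque, read_finger_gap, read_grasp_force gives the robot as it stands. Calls block until the motion is done:
- move_ptp(position, orientation): joint-space move of the TCP to a pose.
- movel(position, orientation=None, speed=0.15): straight line of the TCP; orientation=None keeps the orientation; speed is the mean speed in m/s.
- move_j(angles): joint-space move.
- move_gripper(opening, effort=None): finger opening in m; effort is the grip in N (None keeps the last); returns when the fingers have stopped.
- pause(seconds).
- inverse_kinematics(position, orientation): joint angles nearest the present ones, or None.
- read_camera(name): name is "scene" or "top" or "wrist"; returns the picture (400x640x3 uint8, red, green, blue); there is no depth.
- camera_params(name): a dict with "K" (3x3 intrinsics, pixels), "camera_from_world" (4x4, takes a point from world to camera coordinates). Camera axes: x right, y down, z forward; pixel columns grow to the right and rows downward; lengths in m; the calibration is good to about 2 mm. A picture is of the moment at which its call begins: read the wrist's pose just before it. camera_params takes no time and is no camera call; for the wrist camera it gives the pose at the moment of the call.
A pose or a line that the arm cannot do raises MotionError and nothing moves.
- sign_off(): hands the job in; it is judged then, once.
Trained networks look in the newest picture that a camera, given by its name, has taken for a name from the list of things; names that differ only in an ending like _2 or _b are one class to them, and where a whole thing is asked for, a point or a joint stands for the part that bears it (a point fixed in the world has none). Each returns a list of dicts, best first, with "confidence" (0 to 1); they miss things now and then, are a little off and sometimes report something else, mostly with a low value. They report only what shows in the picture. A call takes as long as a camera call. They do not tell look-alikes from the thing itself.
- look_for(camera, name): "at" ([column, row] in pixels, amid what is visible of it).
- tip_of(camera, name): "at" ([column, row] in pixels: a listed point, or the origin of a listed thing).
Readings, each from a call of its own:
- read_time_s(): time.
- read_qpos(): joint angles.
- read_joint_vel(): joint speeds.
- read_effort(): joint torques, N m.
- read_eef_pos(): TCP position.
- read_tcp_rot(): TCP orientation.
- read_ft_force(): force on the tool from outside, world axes, zero at the start.
- read_ft_torque(): the same for the moment, N m.
- read_finger_gap(): finger opening in m.
- read_grasp_force(): force on a finger pad.
Only numpy, scipy, OpenCV 4.12 (cv2) and the standard library are available. Lean on these libraries where they do the work, as an engineer would, in place of code of your own. Each camera call takes 0.05 s, during which the arm holds its last target. There are 200 camera calls.

## Task

Lock the night's medicines away: set the lock box's three dials to 3-6-4 (left to right), slide the catch fully open, lift the lid upright and put the white pill tower and every amber bottle that is out into the bin. Then shut the lid, slide the catch fully home and turn at least one dial a full number or more off the code so that the box is locked. Leave the cup, jar, dish, spoon, fan and spectacle case where they are.

Things in the scene. Friction and masses are not known exactly. Their poses are not given: they have to be found in the camera images.
- chest: Medicine lock box: grey steel, fixed, 245 (x) x 300 (y) x 110 mm high. Origin on the shelf; front (faces robot) at x -145, back +100, sides y +-150. The front 95 mm is a solid lock deck 110 mm high: dials in a row at x -98 (y +105, +35, -35), the catch right of them at y -105. Behind, under the lid, the bin: inside x -50 to 95, y +-145, floor at 6, wall tops at 100.
- chest_in (a point): Centre of the bin's inner floor (box frame x 25, y 0, z 6 mm); axes as the box.
- dial1 (a joint): Angle of the left-hand (first, +y) dial (rad). Numbers 0-9 round its rim are 0.628 apart; the number shown is the one at the black index line on the dial's far (box +x) side; value = 0.628 x number, growing counter-clockwise from above, from 0 to a stop at 5.65. Friction 0.04 N m, no click stops. The lock accepts it within about 0.15 rad of its number; 3 is at 1.885.
- dial1_grip (a point): Grip point on the dial's axis, 31 mm above the deck (TCP there: fingertips 4 mm above the disc). The dial: flat black disc 64 mm across, vertical axis, with an upright grip bar across it 38 long x 14 thick, top 36 mm above the deck. A white line on the bar runs from its middle to the end at numeral 0; that end points (value) rad counter-clockwise from box +x.
- dial2 (a joint): Angle of the middle (second) dial (rad). Numbers 0-9 round its rim are 0.628 apart; the number shown is the one at the black index line on the dial's far (box +x) side; value = 0.628 x number, growing counter-clockwise from above, from 0 to a stop at 5.65. Friction 0.04 N m, no click stops. The lock accepts it within about 0.15 rad of its number; 6 is at 3.770.
- dial2_grip (a point): As dial1_grip, for the middle dial.
- dial3 (a joint): Angle of the right-hand (third, -y) dial (rad). Numbers 0-9 round its rim are 0.628 apart; the number shown is the one at the black index line on the dial's far (box +x) side; value = 0.628 x number, growing counter-clockwise from above, from 0 to a stop at 5.65. Friction 0.04 N m, no click stops. The lock accepts it within about 0.15 rad of its number; 4 is at 2.513.
- dial3_grip (a point): As dial1_grip, for the right-hand dial.
- catch (a joint): Slide of the catch (m): 0 = home (bolt over the lid, locked), 0.025 = fully open at its stop, towards the robot (box -x). Moves with about 2 N, stays where left. It leaves home only while all dials show the code; while it is open the dials are held. The lid cannot pass the bolt while the catch is home.
- catch_grip (a point): On the catch's upright steel tab, 36 mm above the deck, moving with it. The tab is 16 (box x) x 24 (box y) mm, 40 tall, top 46 mm above the deck. A 10 mm thick bolt rod runs from it (box +x) over the lid's front edge, its top 13 mm above the deck.
- lid (a joint): Hinge of the flat grey lid (rad): 0 = shut, 1.57 = upright, 1.7 = stop. The hinge is stiff: the lid stays at any angle; about 5 N at the handle lifts it. Lid 152 x 300 x 10 mm, its top flush with the deck.
- lid_hinge (a point): On the lid's hinge line, which runs along box y at the back of the box (box frame x 100, z 105 mm).
- lid_grip (a point): Middle of the lid's handle: a round steel bar 12 mm thick, 90 long along box y, on two posts, 40 mm above the lid's top near its front edge (lid shut: box frame x -32, y 0, z 150 mm); 139 mm from the hinge line. Held between fingers closing along box x it swivels, so the gripper may stay pointing down while the lid swings.
- tower: The three-tier pill tower: white plastic, octagonal, 54 mm across the flats, 76 mm tall with its lid disc, about 0.13 kg, one rigid piece. Origin: centre of its underside, z up; flats square to x, y and the diagonals.
- bottle1: A square amber plastic bottle, body 46 x 46 x 54 mm tall with rounded corners and a round white flip-top cap 41 mm across; 78 mm tall in all, about 0.1 kg. Origin: centre of its underside, z up through the cap, x and y square to its sides. Absent in some starts (then None).
- bottle2: As bottle1.
- bottle3: As bottle1.
- cup: Bystander: white ceramic cup, 66 mm across, 80 mm tall, standing among the medicines. Origin at its underside.
- jar: Bystander: plain metal cream jar, 56 mm across, 46 mm tall. Origin at its underside.
- dish: Bystander: green ceramic dish 110 mm across, 26 mm tall, far back on the shelf.
- spoon: Bystander: stainless spoon 180 mm long lying on the left.
- fan: Bystander: folded wooden hand fan 205 x 22 x 12 mm lying on the left.
- case: Bystander: black spectacle case 160 x 60 x 40 mm on the right.
There are look-alikes about, which are no part of the job. Leave any black or green look-alike of the tower alone.

How it is judged:
By the outcome, as a careful person would: the job done as asked, in the order asked, and still so for the second after the job is handed in, with the robot touching nothing.
Of bottle1, bottle2, bottle3 only 2 to 3 are there at a start; the rules pass over those that are not, and their reading is None.
At some moment in a run one of tower, bottle1, bottle2, bottle3 may be knocked a few centimetres aside while the robot is not near it.
Once in a run the grip may slacken for a moment while it holds something.
It also fails if it takes over 210 s, if anything falls off the work surface, if the arm or the gripper's body presses on something with over 40 N, if the wrist force passes 120 N, or if a joint passes its speed limit or range.

## Working session

There is one attempt and no reset: what is moved stays moved. The work goes in short steps, each a Python script; the robot and the scene stay as the last script left them, time stands still between calls to the robot, and variables do not carry over. Pictures are saved under pics/ and viewed, at most 15 in all, crops included, and the job is handed in when it is done.

```bash
ls; mkdir -p pics; python3 - <<'E'
from bench import *
import cv2,numpy as np
for c in("top","scene"):
    im=read_camera(c); cv2.imwrite(f"pics/{c}0.png",cv2.resize(im[:,:,::-1],(800,500)))
    for n in("chest","dial1_grip","dial2_grip","dial3_grip","catch_grip","lid_grip","tower","bottle1","cup","jar"):
        print(c,n,[(np.round(d["at"]).tolist(),round(d["confidence"],2)) for d in tip_of(c,n)[:5]])
    p=camera_params(c);print(p["K"],p["camera_from_world"])
E
```

```text
pics
top chest [([327.0, 199.0], 0.77)]
top dial1_grip [([299.0, 219.0], 0.53)]
top dial2_grip [([320.0, 216.0], 0.71), ([324.0, 198.0], 0.22)]
top dial3_grip [([339.0, 222.0], 0.69)]
top catch_grip [([359.0, 220.0], 0.61)]
top lid_grip [([329.0, 201.0], 0.93)]
top tower [([228.0, 271.0], 0.79), ([200.0, 260.0], 0.58), ([184.0, 172.0], 0.56), ([236.0, 206.0], 0.48), ([276.0, 143.0], 0.16)]
top bottle1 [([258.0, 169.0], 0.69), ([234.0, 174.0], 0.69), ([265.0, 204.0], 0.59)]
top cup [([228.0, 238.0], 0.58)]
top jar [([262.0, 232.0], 0.5)]
[[494.83575306   0.         308.55708961]
 [  0.         494.83575306 198.30535597]
 [  0.           0.           1.        ]] [[-5.18611289e-03 -9.99985707e-01  1.30018063e-03 -8.58464611e-03]
 [-9.94229233e-01  5.01693063e-03 -1.07159050e-01  5.57933456e-01]
 [ 1.07150996e-01 -1.84841652e-03 -9.94241041e-01  1.80912770e+00]
 [ 0.00000000e+00  0.00000000e+00  0.00000000e+00  1.00000000e+00]]
scene chest [([297.0, 232.0], 0.61), ([365.0, 201.0], 0.49), ([256.0, 191.0], 0.46)]
scene dial1_grip [([322.0, 172.0], 0.68)]
scene dial2_grip [([300.0, 179.0], 0.68), ([355.0, 179.0], 0.29)]
scene dial3_grip [([278.0, 179.0], 0.68)]
scene catch_grip [([457.0, 163.0], 0.73), ([254.0, 187.0], 0.72)]
scene lid_grip [([295.0, 192.0], 0.97)]
scene tower [([403.0, 149.0], 0.94), ([399.0, 197.0], 0.69), ([298.0, 196.0], 0.59), ([470.0, 209.0], 0.57), ([413.0, 227.0], 0.55)]
scene bottle1 [([393.0, 238.0], 0.85), ([414.0, 227.0], 0.8), ([363.0, 205.0], 0.67), ([257.0, 188.0], 0.47)]
scene cup [([384.0, 170.0], 0.95), ([354.0, 182.0], 0.55)]
scene jar [([358.0, 179.0], 0.71)]
[[417.05593234   0.         319.39992176]
 [  0.         417.05593234 195.57951614]
 [  0.           0.           1.        ]] [[ 0.32617009  0.94513762  0.01810951 -0.17175874]
 [ 0.73202745 -0.24041114 -0.63744671 -0.32156761]
 [-0.59812113  0.22117271 -0.7702816   1.64280984]
 [ 0.          0.          0.          1.        ]]
```

```bash
python3 - <<'E'
import cv2
im=cv2.imread("pics/top0.png") # 800x500 scale 1.25
c=im[150:370,200:490]; cv2.imwrite("pics/top0c.png",cv2.resize(c,None,fx=2.7,fy=2.7,interpolation=cv2.INTER_CUBIC))
E
```

```text
(no output)
```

View pics/top0c.png

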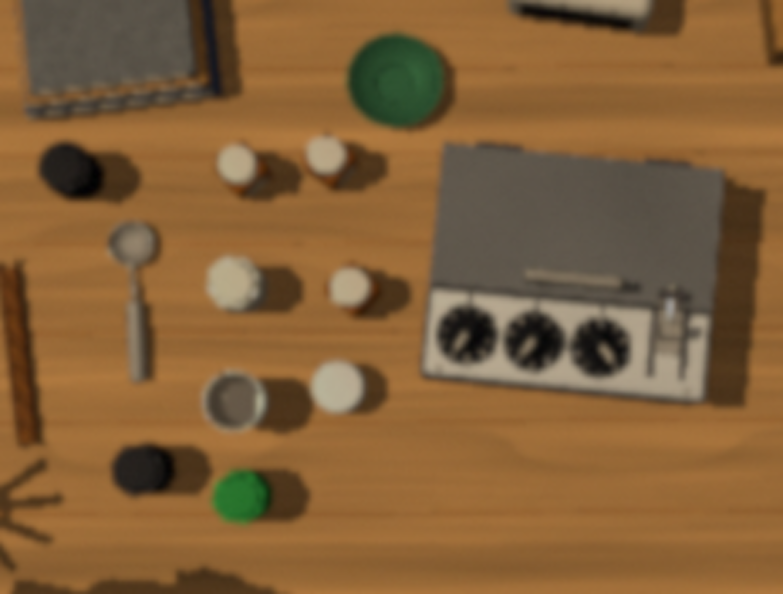

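View pics/scene0.png

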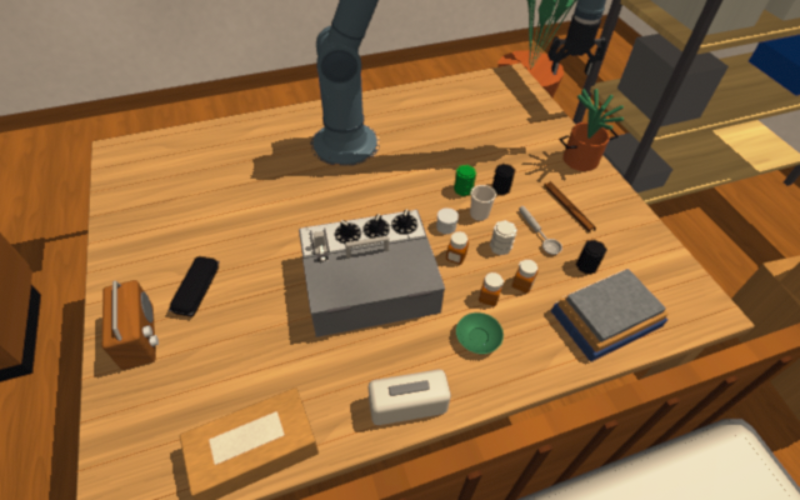

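The top crop shows the box rotated slightly clockwise with three dials at crop (467,335), (533,340) and (600,347). The tower is at (235,285), three bottles at (240,165), (327,157) and (350,287), the cup at (235,400) and the jar at (338,387). The black and green towers are look-alikes.

```bash
cat > h.py <<'E'
from bench import *
import cv2,numpy as np
from scipy.spatial.transform import Rotation as R
from scipy.optimize import least_squares
def proj(p,P):
    T=P["camera_from_world"]; c=np.atleast_2d(p)@T[:3,:3].T+T[:3,3]; q=c@P["K"].T; return q[:,:2]/q[:,2:]
def ray(px,z,P):
    T=P["camera_from_world"]; Rm=T[:3,:3]; o=-Rm.T@T[:3,3]
    d=Rm.T@np.linalg.inv(P["K"])@np.array([px[0],px[1],1.]); return o+d*(z-o[2])/d[2]
def down(a):  # tool z down, tool y (closing) along world angle a
    y=np.array([np.cos(a),np.sin(a),0]); z=np.array([0,0,-1.]); x=np.cross(y,z)
    return R.from_matrix(np.c_[x,y,z]).as_quat()
def rot(a): return np.array([[np.cos(a),-np.sin(a)],[np.sin(a),np.cos(a)]])
def best_down(p,angs):
    """among closing angles, the one with last joint nearest mid range and feasible"""
    b=None
    for a in angs:
        q=inverse_kinematics(p,down(a))
        if q is not None and (b is None or abs(q[6])<b[0]): b=(abs(q[6]),a)
    return b[1] if b else None
E
python3 - <<'E'
from h import *
P=camera_params("top")
o=lambda c:((200+c[0]/2.7)/1.25,(150+c[1]/2.7)/1.25)
cor=[(422,377),(703,402),(723,172),(445,145)]
loc=np.array([[-.145,.15],[-.145,-.15],[.1,-.15],[.1,.15]])
W=np.array([ray(o(c),.11,P)[:2] for c in cor])
f=lambda v:(loc@rot(v[2]).T+v[:2]-W).ravel()
s=least_squares(f,[.6,0,0]);print(s.x,np.round(s.fun,3))
for n,c,z in(("tower",(235,285),.076),("b1",(240,165),.078),("b2",(327,157),.078),("b3",(350,287),.078),("cup",(235,400),.08),("jar",(338,387),.046)):
    print(n,np.round(ray(o(c),z,P),3))
c=camera_params("wrist")["camera_from_world"]; T=np.eye(4);T[:3,:3]=R.from_quat(read_tcp_rot()).as_matrix();T[:3,3]=read_eef_pos()
print(np.round(c@T,3),camera_params("wrist")["K"],read_tcp_rot(),read_time_s())
for p in([.5,-.05,.45],[.55,.17,.45],[.6,.2,.08],[.45,.1,.15]):
  for a in(0,1.57,-1.57,3.14): 
    q=inverse_kinematics(p,down(a));print(p,a,None if q is None else np.round(q,2))
E
```

```text
[ 0.56189852 -0.08910339 -0.09986712] [ 0.001  0.002 -0.001 -0.003  0.    -0.002 -0.001  0.002]
tower [0.532 0.274 0.076]
b1 [0.662 0.27  0.078]
b2 [0.67  0.176 0.078]
b3 [0.529 0.151 0.078]
cup [0.409 0.272 0.08 ]
jar [0.423 0.166 0.046]
[[-0.     1.     0.    -0.001]
 [-0.951 -0.    -0.309  0.036]
 [-0.309 -0.     0.951  0.141]
 [ 0.     0.     0.     1.   ]] [[276.76759394   0.         320.0734602 ]
 [  0.         276.76759394 198.78432033]
 [  0.           0.           1.        ]] [ 1.50309642e-01  9.88638968e-01 -3.78000619e-05 -1.13129362e-05] 1.1
[0.5, -0.05, 0.45] 0 [-0.45 -0.03  0.46  1.67  0.01  1.5   0.01]
[0.5, -0.05, 0.45] 1.57 [-0.54 -0.04  0.55  1.67  0.02  1.5   1.57]
[0.5, -0.05, 0.45] -1.57 [-0.92 -0.08  0.9   1.69  0.06  1.5  -1.59]
[0.5, -0.05, 0.45] 3.14 None
[0.55, 0.17, 0.45] 0 [-0.93  0.15  0.64  1.52 -0.09  1.5  -0.29]
[0.55, 0.17, 0.45] 1.57 [-0.77  0.14  0.45  1.51 -0.06  1.5   1.25]
[0.55, 0.17, 0.45] -1.57 [-0.97  0.15  0.69  1.52 -0.1   1.5  -1.85]
[0.55, 0.17, 0.45] 3.14 [-0.67  0.14  0.34  1.51 -0.04  1.5   2.81]
[0.6, 0.2, 0.08] 0 [-0.84  0.61  0.59  1.78 -0.43  0.88 -0.05]
[0.6, 0.2, 0.08] 1.57 [-0.63  0.56  0.31  1.77 -0.22  0.85  1.35]
[0.6, 0.2, 0.08] -1.57 [-0.86  0.62  0.61  1.78 -0.45  0.88 -1.61]
[0.6, 0.2, 0.08] 3.14 [-0.39  0.54  0.01  1.76 -0.01  0.84  2.76]
[0.45, 0.1, 0.15] 0 [-0.87  0.17  0.61  2.15 -0.13  0.86 -0.18]
[0.45, 0.1, 0.15] 1.57 [-0.76  0.16  0.49  2.15 -0.1   0.86  1.36]
[0.45, 0.1, 0.15] -1.57 [-0.96  0.18  0.71  2.16 -0.15  0.86 -1.73]
[0.45, 0.1, 0.15] 3.14 [ 0.78  0.41 -1.23  2.09  0.48  0.96  2.43]
```

```bash
python3 - <<'E'
from h import *
import json
def shot(n,p,a,names):
    move_ptp(p,down(a)); P=camera_params("wrist"); im=read_camera("wrist")
    cv2.imwrite(f"pics/{n}.png",im[:,:,::-1])
    json.dump({k:np.array(v).tolist() for k,v in P.items()},open(f"pics/{n}.json","w"))
    for nm,z in names:
        print(n,nm,[(np.round(d["at"]).tolist(),round(d["confidence"],2),np.round(ray(d["at"],z,P)[:2],3).tolist()) for d in tip_of("wrist",nm)[:5]])
shot("wb",[.55,.21,.34],1.57,[("tower",0),("bottle1",0),("cup",0),("jar",0)])
shot("wd",[.47,-.06,.33],1.47,[("dial1_grip",.141),("dial2_grip",.141),("dial3_grip",.141),("catch_grip",.146),("lid_grip",.15),("chest_in",.006),("lid_hinge",.105)])
print(read_time_s())
w=cv2.imread("pics/wd.png");cv2.imwrite("pics/wd2.png",cv2.resize(w,(800,500)))
w=cv2.imread("pics/wb.png");cv2.imwrite("pics/wb2.png",cv2.resize(w,(800,500)))
E
```

```text
wb tower [([456.0, 222.0], 0.85, [0.664, 0.458]), ([357.0, 155.0], 0.78, [0.544, 0.273]), ([266.0, 274.0], 0.68, [0.774, 0.108]), ([434.0, 15.0], 0.58, [0.342, 0.377])]
wb bottle1 [([305.0, 225.0], 0.95, [0.672, 0.184]), ([286.0, 151.0], 0.92, [0.537, 0.156]), ([354.0, 220.0], 0.61, [0.662, 0.273])]
wb cup [([361.0, 71.0], 0.87, [0.415, 0.274])]
wb jar [([295.0, 78.0], 0.71, [0.426, 0.174])]
wd dial1_grip [([393.0, 177.0], 0.61, [0.476, 0.027]), ([333.0, 176.0], 0.42, [0.469, -0.042])]
wd dial2_grip [([336.0, 177.0], 0.68, [0.47, -0.039])]
wd dial3_grip [([274.0, 179.0], 0.66, [0.466, -0.111]), ([392.0, 178.0], 0.55, [0.478, 0.026])]
wd catch_grip [([213.0, 198.0], 0.82, [0.48, -0.183]), ([302.0, 233.0], 0.16, [0.534, -0.085])]
wd lid_grip [([302.0, 237.0], 0.73, [0.537, -0.086]), ([58.0, 160.0], 0.38, [0.418, -0.341])]
wd chest_in []
wd lid_hinge [([305.0, 302.0], 0.74, [0.666, -0.099])]
4.8333
```

View pics/wd2.png

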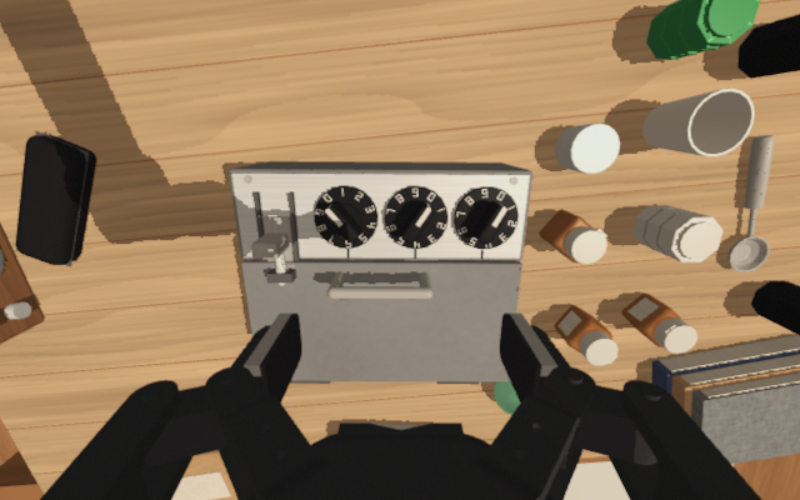

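View pics/wb2.png

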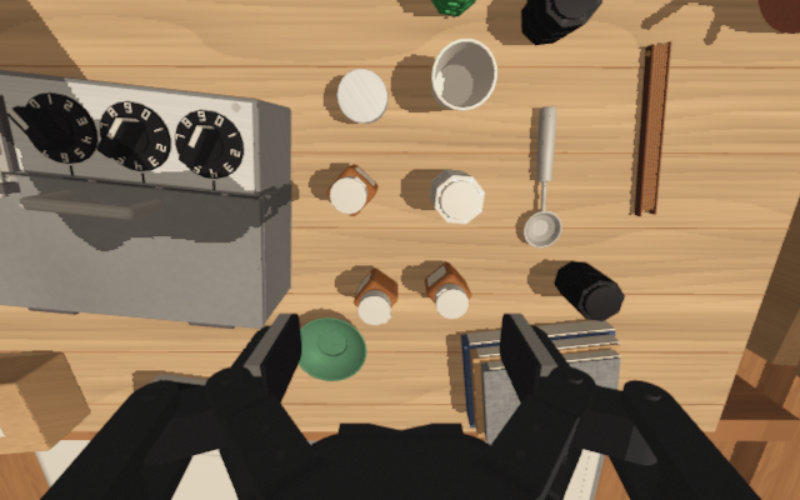

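The wrist view shows the box with dials at (486,217), (415,217) and (346,217). In this picture dial 3 is leftmost and the far side of the box is down. I'll rectify the deck for exact angles.

```bash
cat >> h.py <<'E'
def rectify(im,P,pose,z,x0,x1,y0,y1,s):
    """box-frame plane at height z; output: up=+x, left=+y; s px per m"""
    h,w=int((x1-x0)*s),int((y1-y0)*s); r,c=np.mgrid[:h,:w]
    L=np.c_[(x1-r/s).ravel(),(y1-c/s).ravel()]@rot(pose[2]).T+pose[:2]
    uv=proj(np.c_[L,np.full(len(L),z)],P).reshape(h,w,2).astype(np.float32)
    return cv2.remap(im,uv[...,0],uv[...,1],cv2.INTER_CUBIC)
def rim(P,pose,pts): # box-frame points -> pixels
    p=np.array(pts,float); p[:,:2]=p[:,:2]@rot(pose[2]).T+pose[:2]; return proj(p,P)
E
python3 - <<'E'
from h import *
import json
P={k:np.array(v) for k,v in json.load(open("pics/wd.json")).items()}
# deck corners + lid seam in wd2 (800x500) px
c=np.array([(232,170),(529,170),(244,262),(522,262)])*.8
loc=[[-.145,-.15,.11],[-.145,.15,.11],[-.05,-.15,.11],[-.05,.15,.11]]
s=least_squares(lambda v:(rim(P,v,loc)-c).ravel(),[.562,-.089,-.1]);print(s.x,np.round(s.fun,1))
pose=s.x
im=cv2.imread("pics/wd.png")
a=rectify(im,P,pose,.11,-.155,-.045,-.16,.16,2500)
b=rectify(im,P,pose,.146,-.155,-.045,-.16,.16,2500)
for k in(a,b):
    for y in(.105,.035,-.035): cv2.circle(k,(int((.16-y)*2500),int((-.045+.098)*2500)),3,(0,0,255),-1)
    cv2.rectangle(k,(25,int(.005*2500)),(775,250),(0,255,0),1)
cv2.imwrite("pics/rect.png",np.vstack([a,b]))
E
```

```text
[ 0.5678696  -0.08528364 -0.09621866] [-4.3  0.8  5.   0.4 -2.7  0.5  2.   0.2]
```

View pics/rect.png

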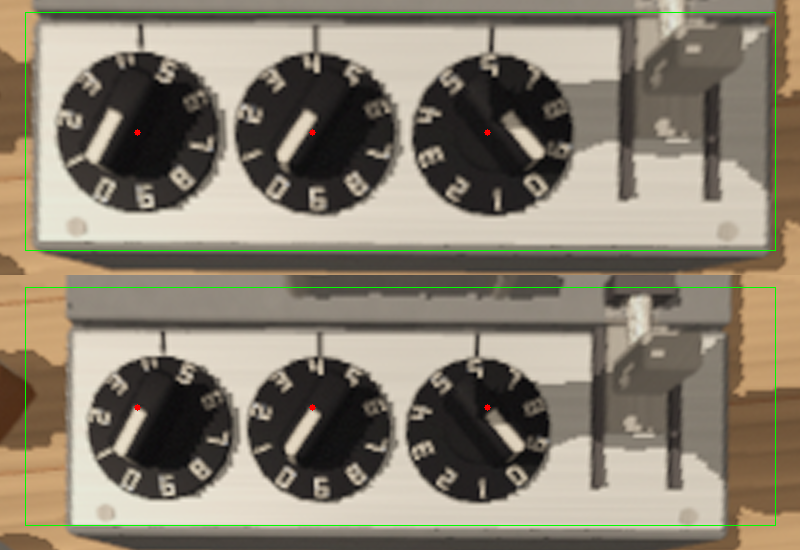

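The rectified deck reads dial 1 ≈ 2.69, dial 2 ≈ 2.61 and dial 3 ≈ 3.80 rad. Next I'll refine the box pose from closer views, then turn dial 1.

```bash
cat >> h.py <<'E'
import json,os
if os.path.exists("pose.json"): POSE=np.array(json.load(open("pose.json")))
def w(l): # box -> world
    l=np.array(l,float); return [*(rot(POSE[2])@l[:2]+POSE[:2]),l[2]]
DY={1:.105,2:.035,3:-.035}
def turn(k,v0,v1,shift=0):
    a=POSE[2]+v0+np.pi/2; a=min((a-n*np.pi for n in range(-1,4)),key=lambda b:abs(b+(v1-v0)/2-.3))
    p=w([-.098,DY[k],.141]); hov=p[:2]+[.23]
    move_ptp(hov,down(a)); move_gripper(.036); movel(p,speed=.15); move_gripper(0,30)
    g=read_finger_gap(); q=read_qpos().copy() if hasattr(read_qpos(),'copy') else list(read_qpos())
    n=max(1,int(np.ceil(abs(v1-v0)/.7)))
    for i in range(n):
        q[6]+=(v1-v0)/n; move_j(q)
    print("dial",k,"gap",g,"F",np.round(read_ft_force(),1),"T",np.round(read_ft_torque(),2),"angle",R.from_quat(read_tcp_rot()).as_matrix()[:2,1])
    move_gripper(.036); movel(hov,speed=.25); print("t",read_time_s())
E
python3 - <<'E'
from h import *
N={"dial1_grip":(-.098,.105,.141),"dial2_grip":(-.098,.035,.141),"dial3_grip":(-.098,-.035,.141),"catch_grip":(-.0735,-.105,.146),"lid_grip":(-.032,0,.15)}
obs=[]
for p,a in(([.47,-.08,.27],1.47),([.46,-.03,.30],1.3),([.47,-.1,.33],1.6)):
    move_ptp(p,down(a)); P=camera_params("wrist"); read_camera("wrist")
    for n,l in N.items():
        if n=="catch_grip": continue
        r=tip_of("wrist",n)
        for d in r[:2]:
            if d["confidence"]>.4: obs.append((P,l,d["at"],n))
def f(v): 
    return np.concatenate([(rim(P,v,[l])[0]-at)/276*300 for P,l,at,n in obs])
s=least_squares(f,[.565,-.087,-.097],loss="soft_l1",f_scale=2)
print(s.x,len(obs)); print([(o[3][:5],np.round(e,1).tolist()) for o,e in zip(obs,f(s.x).reshape(-1,2))])
pose=.5*s.x+.5*np.array([.5655,-.087,-.097]);print(pose)
json.dump(pose.tolist(),open("pose.json","w"))
cv2.imwrite("pics/h3.png",read_camera("wrist")[:,:,::-1]); print(read_time_s())
E
```

```text
[ 0.56523376 -0.08757115 -0.12255546] 15
[('dial1', [1.4, -0.5]), ('dial1', [-50.4, 0.2]), ('dial2', [0.8, 2.7]), ('dial2', [-77.4, -2.3]), ('dial3', [1.0, -4.1]), ('lid_g', [0.5, 0.3]), ('dial1', [2.2, 3.6]), ('dial2', [0.9, 0.2]), ('dial3', [-3.7, -1.3]), ('lid_g', [0.2, 0.3]), ('dial1', [0.9, 0.5]), ('dial1', [7.1, -135.1]), ('dial2', [-1.5, 0.6]), ('dial3', [-3.6, 1.9]), ('lid_g', [0.3, 0.6])]
[ 0.56536688 -0.08728558 -0.10977773]
6.9083
```

```bash
echo "[0.5653,-0.0873,-0.099]">pose.json; python3 - <<'E'
from h import *
turn(1,2.69,1.885)
turn(2,2.61,3.770)
E
```

```text
dial 1 gap 0.013127782061546937 F [-2.9 -1.4  4.1] T [-0.5   0.67  0.  ] angle [0.97625409 0.2166267 ]
t 11.0583
dial 2 gap 0.013127085006263195 F [0.3 4.3 0.5] T [ 1.1  -0.07  0.01] angle [-0.50376184  0.8638425 ]
t 15.2417
```

```bash
python3 - <<'E'
from h import *
turn(3,3.80,2.513)
move_ptp([.47,-.08,.30],down(1.47)); P=camera_params("wrist"); im=read_camera("wrist")[:,:,::-1].copy()
r=tip_of("wrist","catch_grip");print(r[:2], w([-.0735,-.105,.146]),[ray(d["at"],.146,P) for d in r[:2]])
cv2.imwrite("pics/rect2.png",rectify(im,P,POSE,.118,-.155,-.03,-.16,.16,2500))
E
```

```text
dial 3 gap 0.013392096289144145 F [-0.7 -4.6 -1.8] T [-1.05  0.08 -0.04] angle [0.66362855 0.74806114]
t 19.0667
[{'at': [221.2, 210.1], 'confidence': 0.59}] [np.float64(0.4817818645768432), np.float64(-0.18452124796277425), np.float64(0.146)] [array([ 0.48180457, -0.18629866,  0.146     ])]
```

View pics/rect2.png

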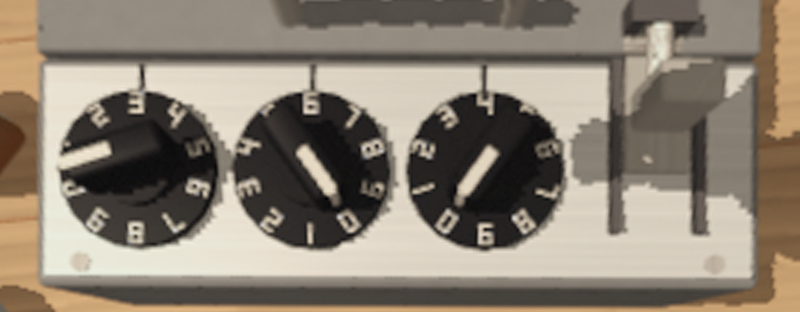

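Dials show 3-6-4 at the index lines (columns 142, 313, 485). Now the catch.

```bash
python3 - <<'E'
from h import *
a=POSE[2]; X=-.0735
p=w([X,-.105,.148]); move_ptp(p[:2]+[.22],down(a)); move_gripper(.05); movel(p); move_gripper(0,40)
print("gap",read_finger_gap(),"F",np.round(read_ft_force(),1))
for d in(.012,.022,.025,.027):
    movel(w([X-d,-.105,.148]),speed=.08); F=np.array(read_ft_force()); print(d,np.round(F,1),np.round(read_eef_pos(),4))
    if abs(F[0])>25: break
movel(w([X-.025,-.105,.148]),speed=.05);move_gripper(.05); movel(w([X-.025,-.105,.23]),speed=.25)
move_ptp([.47,-.08,.30],down(1.47)); P=camera_params("wrist"); im=read_camera("wrist")[:,:,::-1].copy()
r=tip_of("wrist","catch_grip");print([ray(d["at"],.146,P) for d in r[:2]],w([X-.025,-.105,.146]))
cv2.imwrite("pics/w3.png",im);print(read_time_s())
E
```

```text
gap 0.015338262876027464 F [-6.4  1.5  7.1]
0.012 [-1.8  0.8  5.7] [ 0.4697 -0.1835  0.1489]
0.022 [-1.9  0.9  7. ] [ 0.46   -0.1825  0.1489]
0.025 [ 1.  -0.3  5.2] [ 0.4577 -0.1823  0.1489]
0.027 [ 1.2 -0.2  6.3] [ 0.4559 -0.182   0.1489]
[array([ 0.45758322, -0.18236997,  0.146     ])] [np.float64(0.45690427704744335), np.float64(-0.18205028889450725), np.float64(0.146)]
25.65
```

View pics/w3.png

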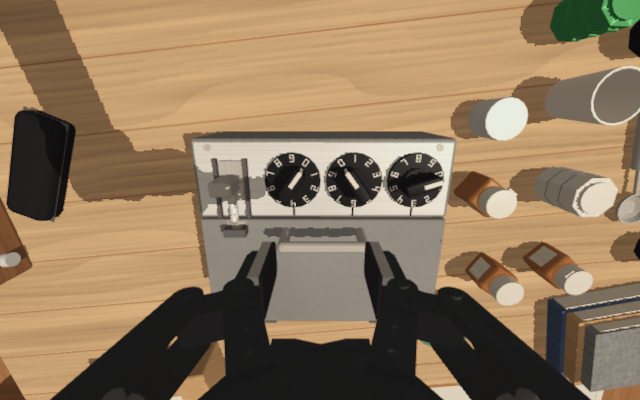

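```bash
python3 - <<'E'
from h import *
a=POSE[2]; X=-.0735
p=w([X-.025,-.105,.148]); move_ptp(p[:2]+[.22],down(a)); move_gripper(.05); movel(p); move_gripper(0,40)
F0=np.array(read_ft_force()); print(np.round(F0,1))
for d in(.027,.029,.031,.033,.035):
    movel(w([X-d,-.105,.148]),speed=.05); F=np.array(read_ft_force()); print(d,np.round(F,1),np.round(read_eef_pos(),4))
    if F[0]-F0[0]>15: break
move_gripper(.05); movel(w([X-.027,-.105,.23]),speed=.25)
print(read_time_s())
E
```

```text
[-1.3  0.5  5. ]
0.027 [ 0.4 -0.1  7. ] [ 0.4564 -0.1821  0.1492]
0.029 [ 2.7 -0.5  5.3] [ 0.4547 -0.182   0.1492]
0.031 [ 7.  -0.6  0.4] [ 0.4545 -0.1819  0.1492]
0.033 [12.8 -1.9 -5.3] [ 0.4544 -0.1819  0.1493]
0.035 [ 16.4  -2.5 -11. ] [ 0.4543 -0.1819  0.1493]
30.2167
```

```bash
cat >> h.py <<'E'
def arc(t): 
    f=np.arctan2(.045,.132)+t; return w([.1-.1395*np.cos(f),0,.105+.1395*np.sin(f)])
E
python3 - <<'E'
from h import *
a=POSE[2]
p=arc(0); move_ptp(p[:2]+[.23],down(a)); move_gripper(.05); movel(p); move_gripper(0,50)
print("gap",read_finger_gap(),"F",np.round(read_ft_force(),1))
for t in np.r_[.1,np.linspace(.3,1.65,8)]:
    movel(arc(t),speed=.12); F=np.array(read_ft_force()); print(round(t,2),np.round(F,1),np.round(read_finger_gap(),4))
    if np.linalg.norm(F)>50: break
pause(.3); move_gripper(.034); movel(arc(1.65)[:2]+[.40],speed=.2)
move_ptp([.42,-.03,.42],down(1.47)); im=read_camera("wrist")[:,:,::-1].copy()
cv2.imwrite("pics/w4.png",im);print(read_time_s())
E
```

```text
gap 0.010131319313606004 F [-3.1 -0.6  5.4]
0.1 [-3.7  0.6  2. ] 0.0099
0.3 [-7.6  1.5  5.7] 0.0101
0.49 [-10.8   2.    9.2] 0.0103
0.69 [-14.8   3.3  15.8] 0.0102
0.88 [-8.9  1.6 14.1] 0.0102
1.07 [-2.3  0.5  9.5] 0.0101
1.26 [ 0.4 -0.1  5.1] 0.0104
1.46 [ 3.5 -1.6  4. ] 0.0106
1.65 [ 3.8 -1.7  3.1] 0.0099
38.275
```

View pics/w4.png

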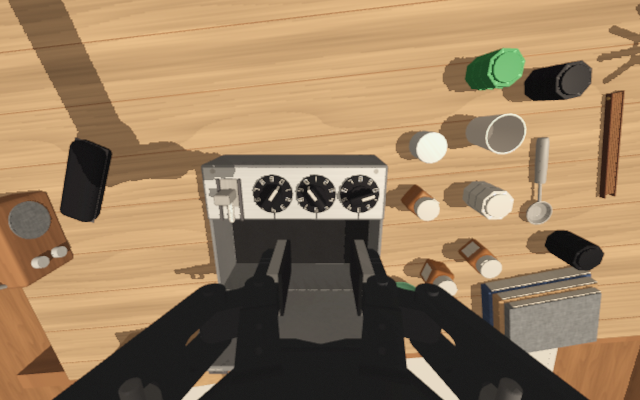

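The lid is upright, the bin is empty and the catch is open. Starting with bottle 3, the near one at (421,204) in the picture.

```bash
cat >> h.py <<'E'
SX=.006
def locate(name,guess,zh=.24):
    a=POSE[2]; g=np.array(guess,float); out=[]
    for k in range(2):
        move_ptp([g[0],g[1],zh],down(a)); P=camera_params("wrist"); read_camera("wrist")
        c=[(ray(d["at"],0,P)[:2],d["confidence"]) for d in tip_of("wrist",name)]
        c=[x for x in c if x[1]>.3 and np.hypot(*(x[0]-g))<.06]
        if not c: print("none near",g); continue
        g=min(c,key=lambda x:np.hypot(*(x[0]-g)))[0]; out.append(g)
    print(name,np.round(out,4).tolist()); return g if out else None
def grab(g,z,op,effort=60):
    a=POSE[2]; move_gripper(op); move_ptp([g[0],g[1],z+.09],down(a)); movel([g[0],g[1],z],speed=.2); move_gripper(0,effort)
    print("gap",round(read_finger_gap(),4),"F",np.round(read_ft_force(),1)); 
    movel([g[0],g[1],z+.16],speed=.25); move_gripper(0,effort); print("lifted gap",round(read_finger_gap(),4),"Fg",np.round(read_grasp_force(),1))
def stow(y,z,op):
    z+=.006
    for l in([SX,.22,z+.15],[SX,y,z+.15]): movel(w(l),down(POSE[2]),speed=.3)
    print("over bin gap",round(read_finger_gap(),4))
    movel(w([SX,y,z+.004]),speed=.15); print("F",np.round(read_ft_force(),1)); move_gripper(op); movel(w([SX,y,z+.16]),speed=.3); print("t",read_time_s())
E
python3 - <<'E'
from h import *
g=locate("bottle1",(.529,.151))
im=read_camera("wrist")[:,:,::-1].copy();P=camera_params("wrist")
for z,c in((0,(0,0,255)),(.078,(0,255,0))): cv2.circle(im,tuple(int(v) for v in proj([*g,z],P)[0]),4,c,-1)
cv2.imwrite("pics/b3.png",im)
print(read_time_s())
E
```

```text
bottle1 [[0.5366, 0.1525], [0.5331, 0.1553]]
40.3333
```

View pics/b3.png

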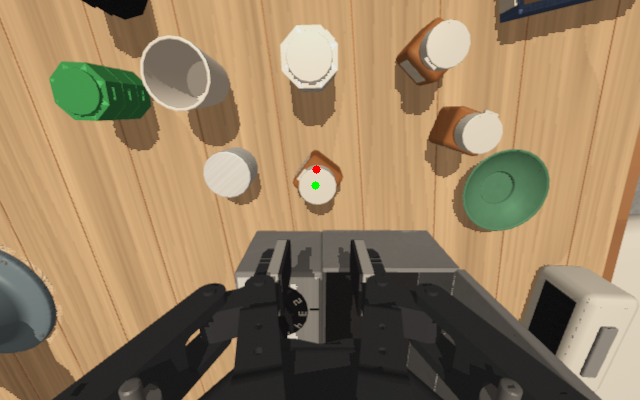

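The estimate (green dot) sits on the cap centre at (318,184), so I'll grab it.

```bash
python3 - <<'E'
from h import *
grab((.534,.155),.074,.062)
stow(-.108,.074,.062)
move_ptp([.42,-.03,.42],down(1.47)); im=read_camera("wrist")[:,:,::-1].copy();P=camera_params("wrist")
cv2.imwrite("pics/w5.png",im)
for n in("bottle1","tower"): print([(round(d["confidence"],2),np.round(ray(d["at"],0,P)[:2],3).tolist()) for d in tip_of("wrist",n)])
E
```

```text
gap 0.0392 F [-1.  -0.5  6.6]
lifted gap 0.0389 Fg 60.4
over bin gap 0.0389
F [-0.8  0.3 -0.2]
t 46.8
[(0.87, [0.672, 0.274]), (0.86, [0.563, -0.195]), (0.76, [0.706, 0.196])]
[(0.81, [0.341, 0.376]), (0.74, [0.311, 0.273]), (0.73, [0.547, 0.275]), (0.65, [0.665, 0.463])]
```

View pics/w5.png

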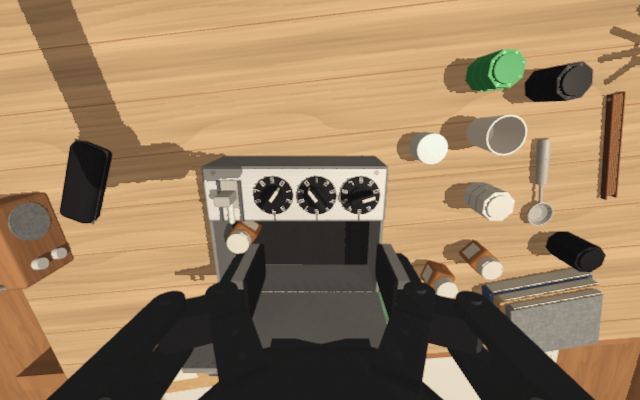

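Bottle 3 stands upright in the bin at (238,238). The far bottle has been knocked to about (.70,.19). The tower is next, then the two bottles.

```bash
python3 - <<'E'
from h import *
g=locate("tower",(.538,.275))
im=read_camera("wrist")[:,:,::-1].copy();P=camera_params("wrist")
for z,c in((0,(0,0,255)),(.076,(0,255,0))): cv2.circle(im,tuple(int(v) for v in proj([*g,z],P)[0]),4,c,-1)
cv2.imwrite("pics/t.png",im[60:260,200:440].repeat(2,0).repeat(2,1))
E
```

```text
none near [0.53610499 0.27786611]
tower [[0.5361, 0.2779]]
```

View pics/t.png

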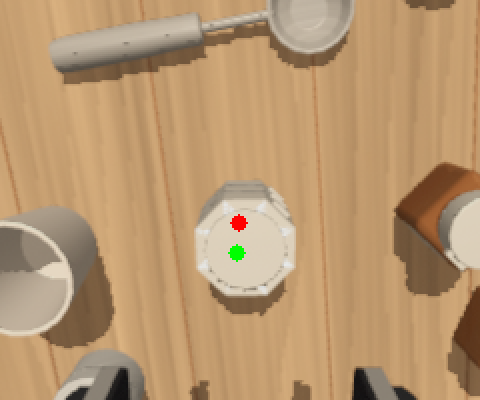

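The tower's top centre is about 4 mm right of and 3 mm above my dot, so I'll correct to (.540,.280) and grab.

```bash
python3 - <<'E'
from h import *
grab((.540,.280),.062,.08)
stow(-.038,.062,.068)
g=locate("bottle1",(.700,.19))
im=read_camera("wrist")[:,:,::-1].copy();P=camera_params("wrist")
for z,c in((0,(0,0,255)),(.078,(0,255,0))): cv2.circle(im,tuple(int(v) for v in proj([*g,z],P)[0]),4,c,-1)
cv2.imwrite("pics/b2.png",im);print(read_time_s())
E
```

```text
gap 0.0525 F [-0.1  1.   5.6]
lifted gap 0.053 Fg 64.5
over bin gap 0.0523
F [ 5.5  1.1 -3.5]
t 56.875
bottle1 [[0.7102, 0.1923], [0.7073, 0.1907]]
58.6667
```

View pics/b2.png

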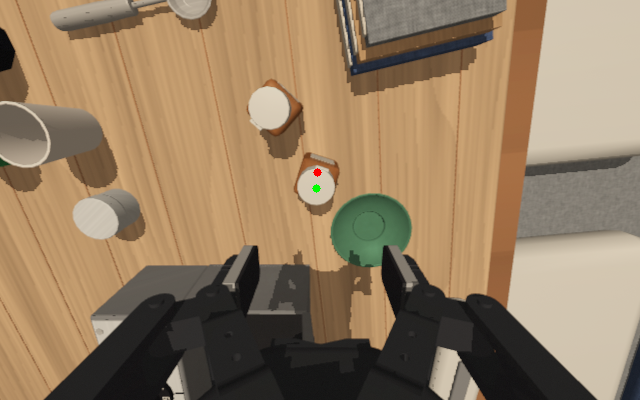

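The dot is on the cap, so I'll grab this one and then go on to the last bottle.

```bash
python3 - <<'E'
from h import *
grab((.7075,.192),.074,.062)
stow(.036,.074,.062)
g=locate("bottle1",(.667,.274))
im=read_camera("wrist")[:,:,::-1].copy();P=camera_params("wrist")
for z,c in((0,(0,0,255)),(.078,(0,255,0))): cv2.circle(im,tuple(int(v) for v in proj([*g,z],P)[0]),4,c,-1)
cv2.imwrite("pics/b1.png",im);print(read_time_s())
E
```

```text
gap 0.0389 F [-2.5  0.3  6.2]
lifted gap 0.039 Fg 60.4
over bin gap 0.039
F [ 0.7 -0.4 -1. ]
t 64.725
bottle1 [[0.6662, 0.2793], [0.6682, 0.2778]]
66.5083
```

View pics/b1.png

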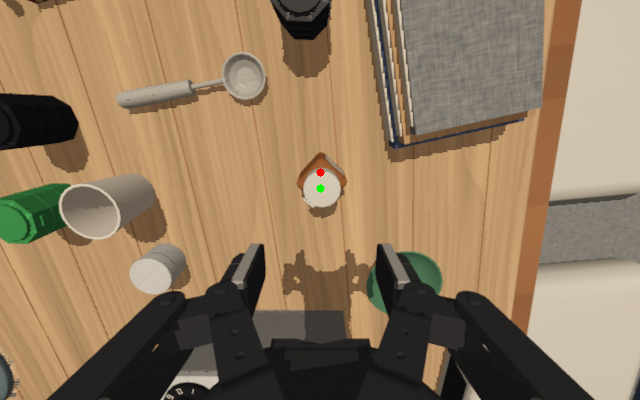

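```bash
python3 - <<'E'
from h import *
grab((.669,.2775),.074,.062)
stow(.108,.074,.062)
move_ptp([.42,-.03,.42],down(1.47)); im=read_camera("wrist")[:,:,::-1].copy();P=camera_params("wrist")
cv2.imwrite("pics/w6.png",im)
for n in("lid_grip",): print([(round(d["confidence"],2),d["at"],proj(arc(1.65),P)) for d in tip_of("wrist",n)])
E
```

```text
gap 0.0392 F [-1.3 -0.5  6.2]
lifted gap 0.0391 Fg 60.4
over bin gap 0.0391
F [-0.6 -0.2 -0.1]
t 72.425
[]
```

View pics/w6.png

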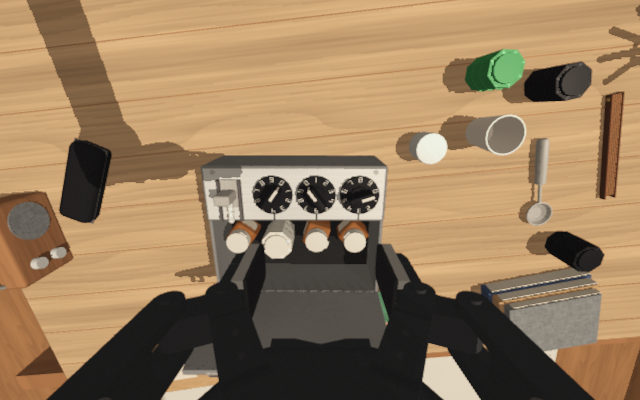

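All four stand upright in the bin (238 to 355, 238). Shutting the lid.

```bash
python3 - <<'E'
from h import *
a=POSE[2]
p=arc(1.65); move_ptp(p[:2]+[.40],down(a)); move_gripper(.034); movel(p,speed=.2); move_gripper(0,50)
print("gap",read_finger_gap(),"F",np.round(read_ft_force(),1))
for t in np.r_[np.linspace(1.5,.1,8),.02]:
    movel(arc(t),speed=.12); F=np.array(read_ft_force()); print(round(t,2),np.round(F,1),np.round(read_finger_gap(),4))
    if np.linalg.norm(F)>50: break
else:
    for dz in(0,.002,.004,.006):
        q=arc(0); q[2]-=dz; movel(q,speed=.05); F=np.array(read_ft_force()); print(dz,np.round(F,1),np.round(read_eef_pos(),4))
        if F[2]>20: break
    move_gripper(.05); movel(arc(0)[:2]+[.26],speed=.25)
print(read_time_s())
E
```

```text
gap 0.009918421747978372 F [5.8 0.4 2.1]
1.5 [ 1.2 -0.1  8.9] 0.01
1.3 [ 0.2  0.2 11.8] 0.0102
1.1 [-2.4 -0.1 12.6] 0.0103
0.9 [-3.2  0.4  9.4] 0.01
0.7 [-3.5  1.3  8. ] 0.0098
0.5 [-4.4  1.7  3.7] 0.0098
0.3 [-2.   2.2  1.3] 0.0101
0.1 [ 1.7  3.3 -4.2] 0.0102
0.02 [ 1.4  3.2 -3.8] 0.0101
0 [0.  3.6 1.1] [ 0.5336 -0.0836  0.1503]
0.002 [-3.1  4.1  5.7] [ 0.5334 -0.0836  0.1492]
0.004 [-7.6  4.9 16.1] [ 0.5333 -0.0837  0.149 ]
0.006 [-11.8   5.2  23.9] [ 0.5334 -0.0836  0.1488]
82.4417
```

```bash
python3 - <<'E'
from h import *
a=POSE[2]; X=-.1005
p=w([X,-.105,.148]); move_ptp(p[:2]+[.23],down(a)); move_gripper(.05); movel(p); move_gripper(0,40)
F0=np.array(read_ft_force()); print("gap",read_finger_gap(),np.round(F0,1),np.round(read_eef_pos(),4))
for d in(.012,.022,.025,.027,.029,.031,.033):
    movel(w([X+d,-.105,.148]),speed=.08); F=np.array(read_ft_force()); print(d,np.round(F,1),np.round(read_eef_pos(),4))
    if F0[0]-F[0]>15: break
move_gripper(.05); movel(w([X+.025,-.105,.23]),speed=.25)
turn(2,3.770,2.6)
move_ptp([.47,-.08,.30],down(1.47)); P=camera_params("wrist"); im=read_camera("wrist")[:,:,::-1].copy()
r=tip_of("wrist","catch_grip");print([ray(d["at"],.146,P) for d in r[:2]])
cv2.imwrite("pics/w7.png",im);print(read_time_s())
E
```

```text
gap 0.01570311136910937 [-1.1 -0.   5.9] [ 0.4557 -0.1821  0.1492]
0.012 [ 2.2 -0.4  5.3] [ 0.4688 -0.1835  0.1492]
0.022 [ 2.2 -0.6  5.4] [ 0.4785 -0.1845  0.1493]
0.025 [-2.2  1.6  9.6] [ 0.4797 -0.1846  0.1492]
0.027 [-6.3  1.5 13.7] [ 0.4798 -0.1847  0.1492]
0.029 [-11.6   2.4  17.4] [ 0.4799 -0.1847  0.1492]
0.031 [-15.8   3.5  22.4] [ 0.48   -0.1847  0.1491]
0.033 [-18.9   4.   25.4] [ 0.4801 -0.1847  0.1491]
dial 2 gap 0.013616187353600595 F [ 0.1 -3.  -0. ] T [-0.53  0.17 -0.03] angle [0.59592601 0.80303925]
t 92.1667
[array([ 0.53417458, -0.08781984,  0.146     ]), array([ 0.48188092, -0.18554505,  0.146     ])]
92.925
```

View pics/w7.png

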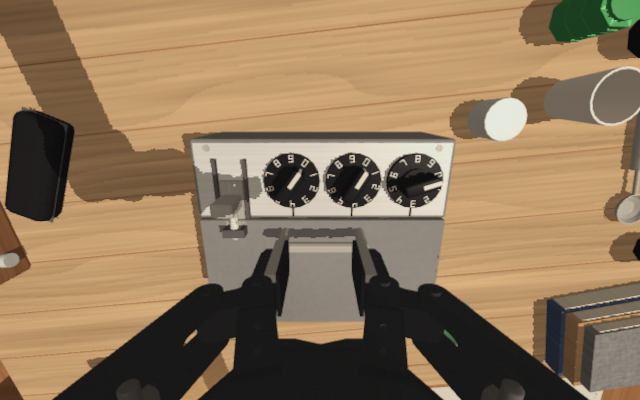

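The lid is shut, the catch is hard against its home stop (tab at (228,205)) and dial 2 now shows about 4. Handing in.

```bash
python3 -c "
from bench import *
print(sign_off())"
```

```text
the job is handed in; nothing more can be done
None
```

I put the tower and all three bottles in the bin, shut the lid, slid the catch fully home and turned dial 2 off the code to about 4, so the box is locked; I handed the job in at about 93 s.

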